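Seat the tube rack in the shaker's corner and hold it for clamping

TASK

Take the tube rack off the draining stand by its handle: lift it over the upturned tips of the two hooks and bring it off them. Stand it flat on the shaker's platform and press it into the corner, its long side flat against the long rail and its end against the short rail. Finish still gripping it and pressing it firmly against both rails at once, so that I can close the clamp bar, and do not disturb the glassware and bottles around.

Things in the scene. Friction and masses are not known exactly. Their poses are not given: they have to be found in the camera images.
- rack_centre (a point): Centre of the loose tube rack: bare aluminium, 52 mm wide (own x), 112 mm long (own y), body 50 mm tall with ten holes in its top plate, carrying handle above, 104 mm tall in all, about 0.36 kg, the same both ways round. The point is 52 mm above its underside. Own z up. It starts hanging by its handle on the stand's two hooks, own axes nearly parallel to the stand's.
- rack_grip (a point): Middle of the rack's handle bar: rigid black bar 12 mm wide (own x), 16 mm tall (z), 101 mm long (own y), centre 96 mm above the rack's underside. At each end a strap joins it to the rack; between bar and top plate is a window 38 mm high, open along own x. It can be pinched across its 12 mm from above in the middle, between the hooks.
- stand: Fixed steel draining stand. Origin on the table midway between its two uprights (12 mm round, 76 mm apart along own y, 160 mm tall). From them two 8 mm round hook arms run level along own -x, which points roughly towards the robot, and pass through the rack's window. Its drip tray (rim 16 mm tall) lies under the rack. The rack's bar hangs about 45 mm from the uprights.
- hooks (a point): Midway between the two hook tips, at the height of the arms' top, on which the bar's underside rests; 66 mm from the uprights along the stand's -x; axes as the stand's. The tips turn up 9 mm above this point and reach 4 mm beyond it in -x. The window lets the rack rise 10 to 28 mm; then it must go at least 55 mm along -x before it is raised further.
- corner (a point): Inner corner of the shaker's two rails, at the platform's surface. Own z up. The long rail's face is the plane x = 0 and runs 188 mm along +y from here; the short rail's face is the plane y = 0 and runs 120 mm along -x. The rack belongs at negative x, positive y: seated, its length lies along y, its centre 26 mm from the long rail's face and 56 mm from the short one's.
- shaker: Fixed white bench shaker with a level platform, covered with grippy rubber, 232 x 272 mm, 100 mm above the table. Origin on the table under the platform's centre; axes as the corner's. On the platform two rigid rails 44 mm tall and 8 mm thick, and opposite the long rail, 170 mm from it and parallel, the open clamp bar, 44 mm tall, fixed for now.
- rail_long: The long rail, aluminium, fixed on the platform. Origin at the middle of the foot of its face; the face looks to own -x, the rail is 200 mm long along own y.
- rail_short: The short rail, aluminium, fixed on the platform. Origin at the middle of the foot of its face; the face looks to own -x, the rail is 118 mm long along own y.
- flask: Bystander: conical glass flask, 68 mm wide at its foot, 94 mm tall, on the open end of the shaker's platform, about 190 mm from the short rail. Origin under its foot.
- beaker: Bystander: glass beaker, 66 mm wide, 85 mm tall, on the table behind the stand. Origin under its foot.
- cylinder: Bystander: clear measuring cylinder, 190 mm tall, foot 60 mm wide, on the table behind the stand. Origin under its foot.
- wash_bottle: Bystander: white wash bottle with a bent spout, 62 mm wide, 175 mm tall, on the table behind the shaker. Origin under its foot.
- jar: Bystander: white jar with a blue cap, 64 mm wide, 90 mm tall, on the table behind the shaker. Origin under its foot.
- amber_bottle: Bystander: amber glass bottle, 60 mm wide, 130 mm tall, on the right of the table. Origin under its foot.
- mortar: Bystander: white mortar bowl, 90 mm wide, 55 mm tall, on the left of the table. Origin under its foot.
There are look-alikes about, which are no part of the job. What is shaped like the part that bears rack_centre but pink is not meant.

How it is judged:
On the way:
1. the rack is off the hooks, in the gripper: its bar is beyond the hook tips, above the table and upright (x of rack_grip in the frame of hooks below -0.012 m and height (world z) of rack_centre above 0.08 m and contact force between the fingers and rack above 1 N and angle between rack_centre's own z axis and vertical below 0.5 rad), for 0.1 s.
At the end, for the whole second after the job is handed in: Rack flat on the platform (within 4 mm, tilt under 0.08 rad), long side within 0.035 rad of the long rail, centre within 4 mm of the seated place, still, gripped by the fingers and pressed with over 1 N against each rail at once, all through the last second (x of rack_centre in the frame of corner between -0.03 and -0.022 m and y of rack_centre in the frame of corner between 0.052 and 0.06 m and z of rack_centre in the frame of corner below 0.056 m and angle between the y axis of rack_centre and the y axis of corner, either way round below 0.035 rad and angle between rack_centre's own z axis and vertical below 0.08 rad and contact force between rack and rail_long above 1 N and contact force between rack and rail_short above 1 N and contact force between the fingers and rack above 1 N and linear speed of rack below 0.02 m/s); the arm keeps its last pose, push and grip.
It fails at once if a bystander (flask, beaker, cylinder, wash bottle, jar, amber bottle, mortar) is shoved more than 25 mm or knocked over (distance of any of flask, beaker, cylinder, wash_bottle, jar, amber_bottle, mortar from where it was at the start of the episode above 0.025 m or angle between any of flask, beaker, cylinder, wash_bottle, jar, amber_bottle, mortar's own z axis and vertical above 0.5 rad).
It also fails if it takes over 58 s, if anything falls off the work surface, if the arm or the gripper's body presses on something with over 40 N, if the wrist force passes 120 N, or if a joint passes its speed limit or range.

ROBOT

A 7-joint arm with a two-finger parallel gripper is mounted at the origin on the work surface. World frame = base frame: x ahead of the robot, y to its left, z up, the work surface at z = 0. Lengths are in m, angles in rad, forces in N, time in s.
With the tool pointing down it reaches from about 0.35 to 0.9 m from the base axis. Payload 7.2 kg.
Tool frame: the origin (TCP) lies midway between the tips of the shut fingers; the grasp point (between the pads) lies 19 mm behind it (robot.tcp_to_grasp is the distance from the TCP to the grasp point, in m); z points along the fingers, y is the line along which they close (so a half turn about z gives the same grasp; the last joint's range is limited). The gripper opens to 85 mm and grips with 20 to 120 N. Pads are 22 mm wide; open, the fingers measure 114 mm over their backs; the gripper's body (76 mm by 85 mm) begins 54 mm behind the grasp point. The pads swing forward as they close: fully open they stand 13 mm farther back than shut.
Start: joints at [1.265, 0.411, -0.013, 1.596, 0.006, 1.134, -0.082], TCP at [0.147, -0.607, 0.231] pointing down, gripper open.
Joint ranges: [-2.95, 2.95], [-0.29, 1.99], [-1.47, 1.44], [0.14, 2.54], [-1.03, 4.17], [0.13, 1.85], [-2.86, 2.86]. Speed limits (rad/s): [2.39, 2.39, 3.01, 3.01, 3.14, 3.14, 3.14].

INTERFACE

Orientations are given as a rotation vector (axis times angle).
In Python, from plant import robot gives the robot as it stands. The module is installed in compiled form; this text tells all that it offers. Calls block until the motion is done:
- robot.move_to(position, orientation): joint-space move of the TCP to a pose.
- robot.servo_line(position, max_speed=0.15, rot=None, contact_N=None): straight line of the TCP; rot=None keeps the orientation; max_speed is the mean speed in m/s. With contact_N (N) it stops when the force on the tool has changed by that much, and returns True; else False.
- robot.movej(angles): joint-space move.
- robot.release() and robot.grab(f_grip=None): open the fingers fully, or close them until they stop; f_grip is the grip in N (None keeps the last).
- robot.sleep(seconds).
- robot.solve_ik(position, orientation): joint angles nearest the present ones, or None.
- robot.read_state(): the state.
- robot.snapshot(name): name is "side" or "top"; returns a dict with "color" (420x560x3 uint8, blue, green, red), "range_z" (420x560 float32, m along the optical axis (not along the pixel's ray), 0 where there is no reading), "K" (3x3 intrinsics, pixels), "cam_to_world" (4x4, takes a point from camera to world coordinates). Camera axes: x right, y up, looking along -z (the intrinsics and any distortion apply to the point x, -y, -z); pixel columns grow to the right and rows downward; lengths in m; the calibration is good to about 2 mm. A picture is of the moment at which its call begins.
A pose or a line that the arm cannot do raises robot.PlanningError and nothing moves.
- robot.hand_in(): hands the job in; it is judged then, once.
The state is a dict: "t": time; "qpos": joint angles; "qd": joint speeds; "tau": joint torques, N m; "tcp_pos": TCP position; "orientation": TCP orientation; "wrist_force": force on the tool from outside, world axes, zero at the start; "torque": the same for the moment, N m; "finger_gap": finger opening in m; "grasp_force": force on a finger pad.
Only numpy, scipy, OpenCV 4.12 (cv2) and the standard library are available. Lean on these libraries where they do the work, as an engineer would, in place of code of your own. Each camera call takes 0.05 s, during which the arm holds its last target. There are 200 camera calls.

## Working session

There is one attempt and no reset: what is moved stays moved. The work goes in short steps, each a Python script; the robot and the scene stay as the last script left them, time stands still between calls to the robot, and variables do not carry over. Pictures are saved under pics/ and viewed, at most 10 in all, crops included, and the job is handed in when it is done.

```bash
mkdir -p pics; ls
python3 - <<'E'
from plant import robot
import cv2,numpy as np
for n in("side","top"):
    s=robot.snapshot(n); cv2.imwrite(f"pics/{n}0.png",s["color"]); np.savez(f"{n}0.npz",**s)
    print(n,s["K"].round(1).tolist(),s["cam_to_world"].round(3).tolist(),s["range_z"].min(),s["range_z"].max(),list(s))
st=robot.read_state();print({k:np.round(v,3).tolist() for k,v in st.items()},robot.tcp_to_grasp)
E
```

```text
pics
side [[450.0, 0.0, 279.4], [0.0, 450.0, 210.8], [0.0, 0.0, 1.0]] [[-0.884, 0.227, -0.408, 0.056], [-0.467, -0.407, 0.785, 0.92], [0.012, 0.885, 0.466, 0.674], [0.0, 0.0, 0.0, 1.0]] 0.0 3.9774158 ['color', 'range_z', 'K', 'cam_to_world']
top [[477.6, 0.0, 276.0], [0.0, 477.6, 211.5], [0.0, 0.0, 1.0]] [[-0.023, 0.981, -0.192, 0.223], [-1.0, -0.025, -0.011, 0.008], [-0.016, 0.192, 0.981, 1.556], [0.0, 0.0, 0.0, 1.0]] 0.0 2.5693398 ['color', 'range_z', 'K', 'cam_to_world']
{'t': 0.1, 'qpos': [1.265, 0.412, -0.013, 1.597, 0.006, 1.134, -0.082], 'qd': [-0.0, -0.001, -0.0, -0.002, 0.001, -0.0, -0.001], 'tau': [0.002, -60.183, 0.684, -30.009, 0.014, 0.006, 0.0], 'tcp_pos': [0.147, -0.607, 0.231], 'orientation': [-3.118, -0.373, 0.0], 'wrist_force': [-0.349, 0.483, 0.437], 'torque': [0.009, 0.005, 0.017], 'grasp_force': 0.0, 'finger_gap': 0.085} 0.0187
```

View pics/side0.png

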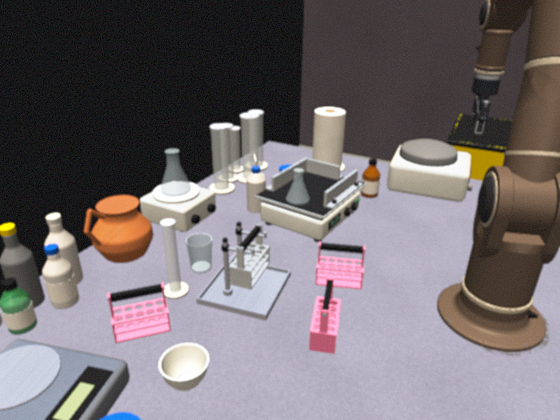

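View pics/top0.png

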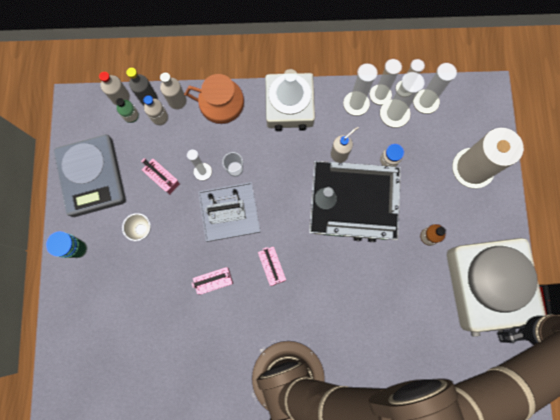

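The rack candidates in the top view are aluminium (226,205) on the hooks, and pink (160,176), (212,281) and (272,265). In the side view they are aluminium (250,262), and pink (138,312), (341,265) and (326,320). By the description I choose the aluminium one on the stand. In the top view the shaker is at (355,200), with the short rail on the right and the flask at the left end. That puts the long rail on the far side, near row 175. I'll check both with close crops.

```bash
cat > h.py <<'E'
import numpy as np,cv2
def load(n): return dict(np.load(n))
def ray(s,u,v):
    K,T=s["K"],s["cam_to_world"]
    d=np.array([(u-K[0,2])/K[0,0],-(v-K[1,2])/K[1,1],-1.0])
    return T[:3,3],T[:3,:3]@d
def on_z(s,u,v,z):
    o,d=ray(s,u,v); return o+d*(z-o[2])/d[2]
def cloud(s):
    K,T=s["K"],s["cam_to_world"]; Z=s["range_z"]; v,u=np.mgrid[:Z.shape[0],:Z.shape[1]]
    P=np.stack([(u-K[0,2])/K[0,0]*Z,-(v-K[1,2])/K[1,1]*Z,-Z],-1)@T[:3,:3].T+T[:3,3]
    P[Z==0]=np.nan; return P
def tri(s1,p1,s2,p2):
    o1,d1=ray(s1,*p1);o2,d2=ray(s2,*p2)
    a,b=np.linalg.lstsq(np.c_[d1,-d2],o2-o1,rcond=None)[0]
    A,B=o1+a*d1,o2+b*d2; return (A+B)/2,np.linalg.norm(A-B)
def proj(s,X):
    T=s["cam_to_world"];c=(np.asarray(X)-T[:3,3])@T[:3,:3];K=s["K"]
    return K[0,0]*c[...,0]/-c[...,2]+K[0,2],K[1,1]*c[...,1]/c[...,2]+K[1,2]
E
python3 - <<'E'
from h import *
t=load("top0.npz");s=load("side0.npz")
def crop(im,x,y,w,h,k): return cv2.resize(im[y:y+h,x:x+w],None,fx=k,fy=k,interpolation=cv2.INTER_CUBIC)
W=np.zeros((600,800,3),np.uint8)
W[:300,:400]=crop(t["color"],190,170,80,60,5)
W[:300,400:]=crop(t["color"],306,158,100,75,4)[:300]
W[300:,:400]=crop(s["color"],210,215,80,60,5)
W[300:,400:]=crop(s["color"],258,155,100,75,4)
cv2.imwrite("pics/crops.png",W)
for n,q in(("t",t),("s",s)):
    P=cloud(q); 
    print(n,"table z",np.nanmedian(P[300:360,100:200,2]) if n=="t" else np.nanmedian(P[350:400,220:300,2]))
    if n=="t":
        print((P[196:226:2,202:256:4,2]*1000).round(0).tolist().__str__().replace("],","],\n"))
E
```

```text
t table z -0.00024508616343399403
[[4.0, 6.0, 157.0, 6.0, 3.0, 8.0, 12.0, 91.0, 87.0, 90.0, 12.0, 2.0, 9.0, 19.0],
 [10.0, 6.0, 142.0, 110.0, 90.0, 90.0, 89.0, 10.0, 8.0, 73.0, 5.0, 15.0, 3.0, 19.0],
 [-1.0, 8.0, 5.0, 95.0, 82.0, 4.0, 9.0, 5.0, 6.0, 40.0, 99.0, 1.0, 8.0, 18.0],
 [6.0, 5.0, 6.0, 79.0, 18.0, 4.0, 100.0, 101.0, 101.0, 132.0, 100.0, 10.0, 7.0, 15.0],
 [0.0, 1.0, 3.0, 105.0, 100.0, 101.0, 93.0, 153.0, 155.0, 155.0, 148.0, 14.0, 7.0, 7.0],
 [6.0, 6.0, 98.0, 103.0, 149.0, 154.0, 155.0, 156.0, 154.0, 156.0, 149.0, 7.0, 4.0, 2.0],
 [17.0, 148.0, 150.0, 149.0, 149.0, 152.0, 154.0, 145.0, 144.0, 136.0, 134.0, 7.0, 3.0, 5.0],
 [12.0, 163.0, 154.0, 152.0, 147.0, 104.0, 105.0, 104.0, 105.0, 134.0, 101.0, 1.0, 9.0, 1.0],
 [22.0, 7.0, nan, 140.0, 100.0, 102.0, 78.0, 103.0, nan, 146.0, 53.0, 1.0, 1.0, 11.0],
 [14.0, 3.0, 100.0, 133.0, 72.0, 77.0, 51.0, 99.0, 57.0, 99.0, 99.0, 6.0, 12.0, 13.0],
 [3.0, 2.0, 99.0, 143.0, 77.0, 52.0, 51.0, 104.0, 101.0, 105.0, 91.0, 4.0, 9.0, 2.0],
 [5.0, 6.0, 99.0, 133.0, 102.0, 98.0, 102.0, 100.0, 71.0, 75.0, 52.0, 51.0, -1.0, 6.0],
 [6.0, 5.0, 99.0, 96.0, 84.0, 77.0, 75.0, 54.0, 50.0, 7.0, 6.0, 8.0, 16.0, 13.0],
 [-1.0, 8.0, 83.0, 75.0, 50.0, 52.0, 10.0, 6.0, 7.0, 7.0, 4.0, 8.0, -1.0, 2.0],
 [0.0, 18.0, 12.0, 14.0, 11.0, 6.0, 3.0, -4.0, 9.0, 9.0, 8.0, 8.0, 3.0, 4.0]]
s table z 0.001078708508258086
```

View pics/crops.png

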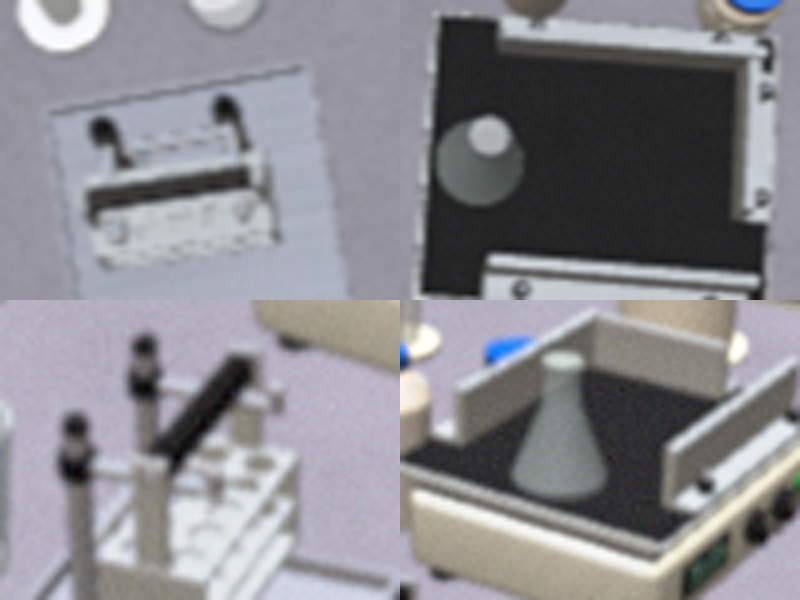

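The crops confirm the choice: the aluminium rack, with its black bar, hangs on the two hooks (bar in the top view from (207,211) to (240,205)). The long rail is the far bar, rows 163–175. The short rail is on the right, cols 484–494 of the image section, and the flask is at about (325,195). Next I'll measure the bar and the rail faces.

Run:
```python
from h import *
np.set_printoptions(precision=4,suppress=True)
t=load("top0.npz");s=load("side0.npz")
def dark(q,x0,y0,x1,y1,th):
    g=q["color"].max(2); m=np.zeros_like(g); m[y0:y1,x0:x1]=(g[y0:y1,x0:x1]<th)*255
    n,l,st,c=cv2.connectedComponentsWithStats(m); i=1+np.argmax(st[1:,4]); return l==i,st[i],c[i]
mt,stt,ct=dark(t,204,200,246,215,95); ms,sts,cs=dark(s,238,220,264,252,75)
print(stt,ct,sts,cs)
def ends(m):
    v,u=np.nonzero(m); c=np.array([u.mean(),v.mean()]); d=np.linalg.svd(np.c_[u,v]-c,full_matrices=0)[2][0]
    a=(np.c_[u,v]-c)@d; return c,c+d*a.min(),c+d*a.max(),d
et,es=ends(mt),ends(ms); print("top",et,"side",es)
print("tri centre",tri(t,et[0],s,es[0]))
for h in(.150,.155): print("z",h,[on_z(t,*e,h)[:2] for e in et[:3]])
Pt,Ps=cloud(t),cloud(s)
for n,P in(("top",Pt),("side",Ps)):
    Q=P[mt if n=="top" else ms]; Q=Q[np.isfinite(Q[:,2])]; Q=Q[abs(Q[:,2]-.147)<.015]; print(n,"depth bar",len(Q),np.median(Q,0),np.percentile(Q[:,2],[5,50,90]))
# bar points from depth alone
for n,P in(("top",Pt),("side",Ps)):
    o=on_z(t,*et[0],.155); Q=P.reshape(-1,3); Q=Q[(np.linalg.norm(Q[:,:2]-o[:2],axis=1)<.065)&(abs(Q[:,2]-.152)<.01)]
    c=Q.mean(0); d=np.linalg.svd(Q[:,:2]-c[:2],full_matrices=0)[2][0]; print(n,"all",len(Q),c,d)
    # upright tops
    Q=P.reshape(-1,3); Q=Q[(np.linalg.norm(Q[:,:2]-o[:2],axis=1)<.11)&(Q[:,2]>.12)&(Q[:,0]>o[0]+.02)]; print(" uprights",Q[np.argsort(Q[:,1])][::max(1,len(Q)//12)])
# rail faces from the side depth
sh=on_z(t,355,200,.1); print("shaker approx",sh)
Q=Ps.reshape(-1,3); Q=Q[(np.linalg.norm(Q[:,:2]-sh[:2],axis=1)<.22)]
print("platform z",np.median(Q[abs(Q[:,2]-.1)<.012,2]))
Pt2=Pt[150:250,300:410].reshape(-1,3); r=Pt2[(Pt2[:,2]>.138)&(Pt2[:,2]<.15)]; np.set_printoptions(suppress=True,precision=3)
print("rail-top pts",len(r)); np.save("rt.npy",r); H,_,_=np.histogram2d(r[:,0],r[:,1],bins=[np.arange(.45,.80,.01),np.arange(-.36,-.04,.02)]); print(H.astype(int))
```

```text
[208 204  32  10 123] [223.1057 207.4715] [240 227  20  23 146] [250.2329 237.2397]
top (array([223.1057, 207.4715]), array([239.1414, 204.8721]), array([207.5135, 209.9991]), array([-0.9871,  0.16  ])) side (array([250.2329, 237.2397]), array([259.0654, 227.0567]), array([241.7358, 247.0361]), array([-0.6552,  0.7554]))
tri centre (array([0.5135, 0.1822, 0.1515]), np.float64(0.001639766556721573))
z 0.15 [array([0.5146, 0.1828]), array([0.5213, 0.1344]), array([0.508 , 0.2298])]
z 0.155 [array([0.5135, 0.1821]), array([0.5202, 0.1339]), array([0.507, 0.229])]
top depth bar 122 [0.5146 0.182  0.153 ] [0.1461 0.153  0.1571]
side depth bar 146 [0.512  0.1837 0.1542] [0.1453 0.1542 0.1562]
top all 214 [0.5212 0.1803 0.152 ] [-0.0813  0.9967]
 uprights [[0.5669 0.1385 0.1392]
 [0.5572 0.1415 0.1408]
 [0.5524 0.1421 0.1346]
 [0.5559 0.144  0.1468]
 [0.5492 0.1451 0.1355]
 [0.5564 0.1471 0.1452]
 [0.5686 0.1487 0.1591]
 [0.5643 0.1539 0.1387]
 [0.5545 0.2167 0.1478]
 [0.5557 0.2185 0.1563]
 [0.5574 0.2206 0.1621]
 [0.5564 0.2219 0.1537]
 [0.5603 0.2254 0.1506]]
side all 373 [0.5225 0.1874 
[... 1369 characters left out ...]
 0  0  0  0  2  0  0  0  0]
 [ 0  0  0  0  0  0  0  0  0  0  0  0  0  0  0]
 [ 0  0  0  0  0  0  0  0  0  0  0  0  0  0  0]
 [ 0  0  0  0  0  0  0  0  0  0  0  0  0  0  0]
 [ 0  0  0  0  0  0  0  0  0  0  0  0  0  0  0]
 [ 0  0  0  0  0  0  0  0  0  0  0  0  0  0  0]
 [ 0  0  0  0  0  0  0  0  0  0  0  0  0  0  0]
 [ 0  0  0  0  0  0  0  0  0  0  0  0  0  0  0]
 [ 0  0  0  0  0  0  0  0  0  0  0  0  0  0  0]
 [ 0  0  0  0  0  0  0  0  0  0  0  0  0  0  0]
 [ 0  0  0  0  0  0  0  0  0  0  0  0  0  0  0]
 [ 0  0  0  0  0  0  0  0  0  0  0  0  0  0  0]
 [ 0  0  0  0  0  0  0  0  0  0  0  0  0  0  0]
 [ 0  0  0  0  0  0  0  0  0  0  0  0  0  0  0]
 [ 0  0  0  0  0  0  0  0  0  0  0  0  0  0  0]]
```

Run:
```python
from h import *
np.set_printoptions(precision=4,suppress=True)
t=load("top0.npz");s=load("side0.npz");Pt,Ps=cloud(t),cloud(s)
def fit(Q):
    for _ in range(8):
        c=np.median(Q,0) if _==0 else Q.mean(0); d=np.linalg.svd(Q[:,:2]-c[:2],full_matrices=0)[2][0]; n=np.array([-d[1],d[0]]); e=(Q[:,:2]-c[:2])@n
        Q=Q[abs(e)<max(.004,2*e.std()*.8)]
    return c,d*np.sign(d[np.argmax(abs(d))]),e.std(),len(Q)
def poly(P,pts):
    m=np.zeros(P.shape[:2],np.uint8); cv2.fillPoly(m,[np.int32(np.round(pts))],1); Q=P[m>0]; return Q[np.isfinite(Q[:,2])&(Q[:,2]>.108)&(Q[:,2]<.142)]
f=lambda L:[(258+(x-400)/4,155+(y-300)/4) for x,y in L]
L=fit(poly(Ps,f([(464,395),(540,357),(540,390),(464,430)]))); L2=fit(poly(Ps,f([(464,395),(588,330),(588,366),(464,430)])));S=fit(poly(Ps,f([(604,332),(720,362),(720,382),(604,364)])))
print("side faces\n",L,"\n",L2,"\n",S)
r=np.load("rt.npy"); a=r[(r[:,0]>.605)&(r[:,1]>-.32)]; b=r[(r[:,1]<-.315)&(r[:,0]<.60)]
print("top rails mid\n",fit(a),"\n",fit(b))
# top-view colour edges: inner edge of the light top strip, at z=.144
g=cv2.GaussianBlur(t["color"],(3,3),0).max(2).astype(float); E=[];F=[]
for u in range(334,386,2):
    col=g[160:182,u]; k=np.argmax(col[:-2]-col[2:])+1; E.append(on_z(t,u,160+k,.144)[:2])
for v in range(178,208,2):
    row=g[v,478-100:402]; k=np.argmax(row[2:]-row[:-2])+1; F.append(on_z(t,378+k,v,.144)[:2])
z=lambda A:np.c_[A,np.zeros(len(A))]
print("edges\n",fit(z(np.array(E))),"\n",fit(z(np.array(F))))
fl=Pt[180:215,310:345].reshape(-1,3); fl=fl[(fl[:,2]>.11)]; print("flask",np.median(fl,0),np.nanmax(fl[:,2]))
```

```text
side faces
 (array([ 0.6296, -0.2052,  0.1232]), array([0.1029, 0.9947]), np.float64(0.0013814514610353509), 177) 
 (array([ 0.6274, -0.226 ,  0.1242]), array([0.1036, 0.9946]), np.float64(0.0014100990473279646), 223) 
 (array([ 0.5513, -0.3319,  0.121 ]), array([ 0.9948, -0.1017]), np.float64(0.002024267291056026), 199)
top rails mid
 (array([ 0.6284, -0.2352,  0.1439]), array([0.1018, 0.9948]), np.float64(0.002267983494879666), 138) 
 (array([ 0.5389, -0.3326,  0.1432]), array([ 0.9932, -0.1166]), np.float64(0.0022449537498029797), 93)
edges
 (array([ 0.6253, -0.2326,  0.    ]), array([0.1082, 0.9941]), np.float64(0.0009419725130922667), 26) 
 (array([ 0.5504, -0.3287,  0.    ]), array([ 0.9956, -0.0932]), np.float64(0.0010150181069541844), 15)
flask [ 0.5364 -0.1266  0.1387] 0.20078813268170026
```

```bash
cat >> h.py <<'E'
from scipy.spatial.transform import Rotation as R
BAR=np.array([.5137,.1822]); BYAW=.138
CORNER=np.array([.6152,-.3367]); CYAW=-.103
def tool(yaw,flip=1):
    y=np.array([np.cos(yaw),np.sin(yaw),0])*flip; z=np.array([0,0,-1.]); return R.from_matrix(np.c_[np.cross(y,z),y,z]).as_rotvec()
def cw(x,y):  # corner frame -> world xy
    c,s=np.cos(CYAW),np.sin(CYAW); return CORNER+np.array([c*x-s*y,s*x+c*y])
E
python3 - <<'E'
from h import *
from plant import robot
np.set_printoptions(precision=3,suppress=True)
for f in(1,-1):
    for nm,p,yaw in(("hi",[*BAR,.36],BYAW),("grasp",[*BAR,.128],BYAW),("off",[*(BAR-.085*np.array([np.cos(BYAW),np.sin(BYAW)])),.33],BYAW),("place hi",[*cw(-.04,.07),.36],CYAW),("place",[*cw(-.026,.056),.18],CYAW)):
        q=robot.solve_ik(p,tool(yaw,f)); print(f,nm,q if q is None else np.array(q))
E
```

```text
1 hi [ 0.446  0.414 -1.202  1.545  0.388  1.449 -0.637]
1 grasp [ 0.387  0.69  -1.163  1.85   0.716  1.098 -0.912]
1 off [ 0.3    0.126 -0.848  1.782  0.099  1.277 -0.434]
1 place hi [ 0.668  0.407 -0.473  1.34   0.183  1.437  0.101]
1 place [ 0.669  0.552 -0.452  1.546  0.259  1.104  0.056]
-1 hi [ 0.458  0.426 -1.228  1.545  0.403  1.455  2.491]
-1 grasp [ 0.42   0.74  -1.238  1.849  0.776  1.143  2.181]
-1 off [ 0.603  0.225 -1.24   1.771  0.221  1.303  2.591]
-1 place hi [-0.38   0.609  1.257  1.415 -0.576  1.523 -2.4  ]
-1 place [ 0.264  0.509  0.144  1.578 -0.08   1.061 -2.815]
```

Run:
```python
from h import *
from plant import robot
np.set_printoptions(precision=3,suppress=True)
p=robot.read_state()["tcp_pos"]; robot.servo_line([p[0],p[1],.36],.2)
q=np.array(robot.read_state()["qpos"]); q[0]=-.4; q[2]=0; robot.movej(q)
print(robot.read_state()["tcp_pos"],robot.read_state()["t"])
robot.move_to([*BAR,.28],tool(BYAW))
st=robot.read_state(); print(np.array(st["qpos"]),np.array(st["tcp_pos"]),st["t"])
for n in("side","top"):
    s=robot.snapshot(n); np.savez(f"{n}1.npz",**s)
    if n=="side": cv2.imwrite("pics/side1.png",s["color"])
```

```text
[0.592 0.196 0.359] 4.1083
[-0.435  0.235  0.007  1.727 -0.002  1.18  -0.289] [0.514 0.182 0.28 ] 4.6333
```

View pics/side1.png

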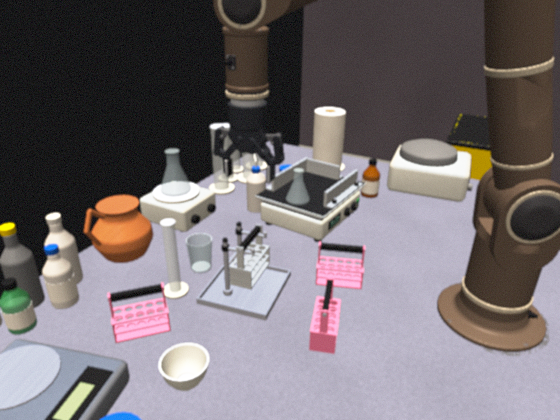

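The open gripper is above the bar, with the fingers at (220–280,150) and the rack below at (250,262). I'll descend and grip.

Run:
```python
from h import *
from plant import robot
np.set_printoptions(precision=3,suppress=True)
print(robot.servo_line([*BAR,.130],.1,contact_N=6))
st=robot.read_state(); print(np.array(st["tcp_pos"]),np.array(st["wrist_force"]),st["t"])
robot.grab(60)
st=robot.read_state(); print(np.array(st["tcp_pos"]),np.array(st["wrist_force"]),np.array(st["torque"]),st["finger_gap"],st["grasp_force"],st["t"])
```

```text
False
[0.514 0.182 0.131] [-0.025  0.453  0.612] 6.3833
[0.514 0.182 0.13 ] [0.357 0.787 2.206] [ 0.078 -0.278 -0.052] 0.010791698212489863 61.190242767333984 7.05
```

Run:
```python
from h import *
from plant import robot
np.set_printoptions(precision=3,suppress=True)
p0=np.array(robot.read_state()["tcp_pos"]); e=np.array([np.cos(BYAW),np.sin(BYAW),0])
def S(l):
    st=robot.read_state(); print(l,np.array(st["tcp_pos"]),np.array(st["wrist_force"]),np.array(st["torque"]),round(st["finger_gap"],4),round(st["grasp_force"],1),st["t"])
hit=robot.servo_line(p0+[0,0,.018],.04,contact_N=12); S(("lift",hit))
if not hit:
    hit=robot.servo_line(p0+[0,0,.018]-.090*e,.06,contact_N=5); S(("out",hit))
for n in("side","top"):
    s=robot.snapshot(n); np.savez(f"{n}2.npz",**s)
    if n=="side": cv2.imwrite("pics/side2.png",cv2.resize(s["color"][180:330,150:350],None,fx=3,fy=3))
```

```text
('lift', False) [0.514 0.182 0.148] [-0.854  0.109 -3.545] [-0.017 -0.025  0.031] 0.0109 60.3 7.6583
('out', False) [0.425 0.17  0.148] [ 0.681  0.207 -3.911] [ 0.016 -0.062  0.013] 0.011 60.3 9.3083
```

View pics/side2.png

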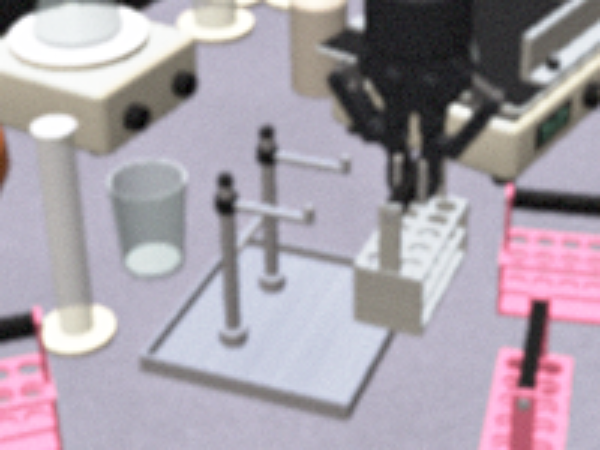

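The rack is off the hooks, upright in the gripper and clear of both tips, at crop (410,265). Next I'll raise it, carry it over and feel for the platform.

Run:
```python
from h import *
from plant import robot
np.set_printoptions(precision=3,suppress=True)
def S(l):
    st=robot.read_state(); print(l,np.array(st["tcp_pos"]),np.array(st["wrist_force"]),np.array(st["torque"]),round(st["finger_gap"],4),round(st["grasp_force"],1),st["t"])
p=np.array(robot.read_state()["tcp_pos"])
robot.servo_line([p[0],p[1],.315],.15)
robot.servo_line([*cw(-.041,.071),.315],.15,rot=tool(CYAW)); S("over")
print(robot.servo_line([*cw(-.041,.071),.20],.1,contact_N=6)); S("low")
for n in("side","top"):
    s=robot.snapshot(n); np.savez(f"{n}3.npz",**s)
    if n=="side": cv2.imwrite("pics/side3.png",cv2.resize(s["color"][100:240,240:390],None,fx=4,fy=4,interpolation=cv2.INTER_CUBIC))
```

```text
over [ 0.582 -0.261  0.315] [ 0.363  0.151 -4.324] [ 0.01  -0.03  -0.028] 0.011 60.4 13.8833
False
low [ 0.582 -0.262  0.201] [ 0.462  0.037 -4.324] [ 0.008 -0.067  0.058] 0.0109 60.3 15.1833
```

View pics/side3.png

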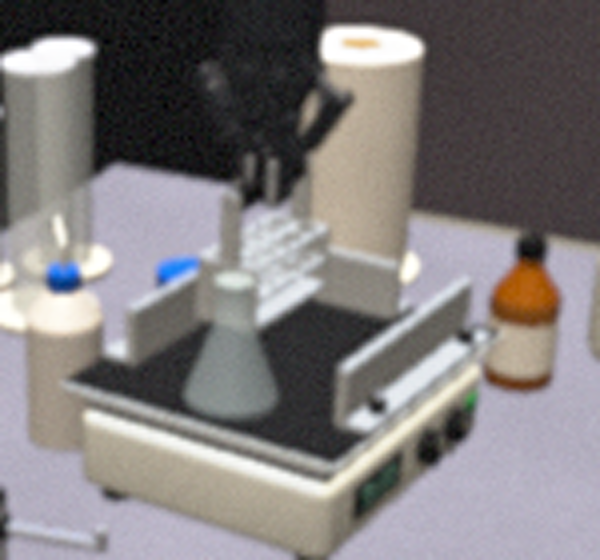

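The rack hovers upright in the rail corner at crop (275,260). The flask at (230,350) is clear. Now I'll find the platform, hover a little above it, and feel for each rail.

Run:
```python
from h import *
from plant import robot
np.set_printoptions(precision=4,suppress=True)
def S(l):
    st=robot.read_state(); print(l,np.array(st["tcp_pos"]),np.array(st["wrist_force"]).round(2),np.array(st["torque"]).round(2),round(st["finger_gap"],4),round(st["grasp_force"],1),round(st["t"],2)); return np.array(st["tcp_pos"])
h=robot.servo_line([*cw(-.041,.071),.168],.03,contact_N=4); p=S(("down",h))
z=p[2]+.002
robot.servo_line([p[0],p[1],z],.03); S("hover")
q=cw(-.012,.071); h=robot.servo_line([*q,z],.02,contact_N=4); a=S(("long",h))
ex=cw(1,0)-CORNER; ey=cw(0,1)-CORNER
b=a[:2]-.001*ex; robot.servo_line([*b,z],.02); S("back")
h=robot.servo_line([*(b-.035*ey),z],.02,contact_N=4); c=S(("short",h))
d=c[:2]-CORNER; print("corner-frame tcp",d@ex,d@ey)
```

```text
('down', True) [ 0.582  -0.2618  0.1806] [ 0.48 -0.11  2.96] [ 0.01 -0.04 -0.03] 0.0111 61.5 15.97
hover [ 0.5817 -0.2617  0.1821] [-0.74 -0.11 -4.2 ] [ 0.05 -0.01  0.02] 0.0108 60.3 16.23
('long', True) [ 0.5959 -0.263   0.1812] [ 0.55 -0.21 -4.19] [-0.03  0.06 -0.  ] 0.0108 60.3 17.07
back [ 0.5949 -0.2628  0.1824] [ 0.04  0.21 -3.09] [-0.02  0.   -0.07] 0.0106 60.3 17.32
('short', True) [ 0.5929 -0.277   0.1815] [ 0.12  0.4  -4.91] [ 0.11 -0.07 -0.01] 0.011 60.4 18.23
corner-frame tcp -0.028297938857731773 0.05704595880844615
```

```bash
cat >> h.py <<'E'
EX=cw(1,0)-CORNER; EY=cw(0,1)-CORNER
def S(robot,l):
    st=robot.read_state(); w=np.array(st["wrist_force"]); p=np.array(st["tcp_pos"]); d=p[:2]-CORNER
    print(l,"tcp corner",(np.array([d@EX,d@EY,p[2]])*1000).round(1),"F",np.array([w[:2]@EX,w[:2]@EY,w[2]]).round(1),"M",np.array(st["torque"]).round(2),round(st["grasp_force"],1),round(st["t"],2)); return p
E
python3 - <<'E'
from h import *
from plant import robot
p=S(robot,"now")
h=robot.servo_line(p+[0,0,-.008],.02,contact_N=5); p=S(robot,("down",h))
T=p.copy()
T[2]-=.0005; robot.servo_line(T,.01); S(robot,"down+")
for i in range(5):
    T[:2]+=.001*EX; robot.servo_line(T,.01); robot.sleep(.15); S(robot,("x",i))
    st=robot.read_state()
    if np.array(st["wrist_force"])[:2]@EX<-8: break
for i in range(5):
    T[:2]-=.001*EY; robot.servo_line(T,.01); robot.sleep(.15); S(robot,("y",i))
    st=robot.read_state()
    if np.array(st["wrist_force"])[:2]@EY>8: break
np.save("T.npy",T)
E
```

```text
now tcp corner [-28.3  57.  181.5] F [ 0.1  0.4 -4.9] M [ 0.11 -0.07 -0.01] 60.4 18.23
('down', True) tcp corner [-28.9  57.3 180.5] F [-1.4  1.5  4.5] M [0.03 0.22 0.04] 61.6 18.43
down+ tcp corner [-28.7  57.2 180.6] F [-1.3  2.1  5.6] M [ 0.24  0.4  -0.  ] 61.7 18.68
('x', 0) tcp corner [-28.2  57.3 180.7] F [-4.2  1.8  7. ] M [ 0.33  0.88 -0.02] 62.0 19.08
('x', 1) tcp corner [-27.1  57.3 180.7] F [-4.   1.4  7.2] M [ 0.38  0.78 -0.01] 61.9 19.48
('x', 2) tcp corner [-26.5  57.3 180.8] F [-5.   2.7  9.5] M [ 0.49  1.21 -0.07] 62.2 19.88
('x', 3) tcp corner [-25.8  57.3 180.7] F [-5.8  3.   8.8] M [ 0.55  1.3  -0.13] 62.4 20.28
('x', 4) tcp corner [-25.6  57.4 180.7] F [-8.8  2.3 11.3] M [ 0.79  2.   -0.16] 62.6 20.68
('y', 0) tcp corner [-25.6  57.3 180.8] F [-9.7  6.1 11.9] M [ 1.18  2.1  -0.2 ] 62.8 21.08
('y', 1) tcp corner [-25.6  57.3 180.8] F [-11.2   7.1  13.4] M [ 1.65  2.2  -0.16] 62.9 21.48
('y', 2) tcp corner [-25.5  57.1 180.8] F [-11.3   9.3  15.1] M [ 2.1   2.28 -0.2 ] 63.0 21.88
```

Run:
```python
from h import *
from plant import robot
T=np.load("T.npy")
for i in range(6):
    T[2]+=.0005; robot.servo_line(T,.01); robot.sleep(.15); S(robot,("up",i))
    if robot.read_state()["wrist_force"][2]<0: break
for i in range(6):
    f=np.array(robot.read_state()["wrist_force"])[:2]
    if f@EY>12: break
    T[:2]-=.001*EY; robot.servo_line(T,.01); robot.sleep(.15); S(robot,("y",i))
for i in range(4):
    f=np.array(robot.read_state()["wrist_force"])[:2]
    if f@EX<-12: break
    T[:2]+=.001*EX; robot.servo_line(T,.01); robot.sleep(.15); S(robot,("x",i))
np.save("T.npy",T)
for n in("side","top"):
    s=robot.snapshot(n); np.savez(f"{n}4.npz",**s)
A=cv2.resize(np.load("side4.npz")["color"][130:220,260:360],None,fx=4,fy=4,interpolation=cv2.INTER_CUBIC);B=cv2.resize(np.load("top4.npz")["color"][150:240,305:405],None,fx=4,fy=4,interpolation=cv2.INTER_CUBIC)
cv2.imwrite("pics/seat.png",np.hstack([A,B]))
```

```text
('up', 0) tcp corner [-25.5  57.  180.9] F [-9.6  9.1 11.8] M [ 1.92  2.06 -0.19] 62.5 22.28
('up', 1) tcp corner [-25.5  56.8 181. ] F [-10.    7.4   9.9] M [ 1.76  1.85 -0.2 ] 62.2 22.68
('up', 2) tcp corner [-25.6  56.8 181. ] F [-7.4  8.   6.7] M [ 1.61  1.48 -0.19] 61.8 23.08
('up', 3) tcp corner [-25.6  56.8 181.1] F [-7.2  6.5  3.5] M [ 1.51  1.32 -0.17] 61.4 23.48
('up', 4) tcp corner [-25.6  56.7 181.2] F [-5.8  6.6  0.3] M [ 1.4   1.1  -0.23] 61.0 23.88
('up', 5) tcp corner [-25.6  56.6 181.3] F [-4.7  5.4 -2.1] M [ 1.34  0.89 -0.2 ] 60.6 24.28
('y', 0) tcp corner [-25.6  56.5 181.4] F [-5.2  7.8 -0.1] M [ 1.71  0.98 -0.26] 60.9 24.68
('y', 1) tcp corner [-25.5  56.5 181.4] F [-6.   9.2  1.2] M [ 2.17  1.08 -0.29] 61.1 25.08
('y', 2) tcp corner [-25.5  56.4 181.4] F [-5.  12.3  2.3] M [ 2.74  1.19 -0.31] 61.2 25.48
('x', 0) tcp corner [-25.4  56.4 181.4] F [-10.3  12.6   5. ] M [ 2.83  1.91 -0.27] 61.5 25.88
('x', 1) tcp corner [-25.3  56.4 181.5] F [-13.2  13.9   6.6] M [ 3.07  2.52 -0.26] 61.8 26.28
```

View pics/seat.png

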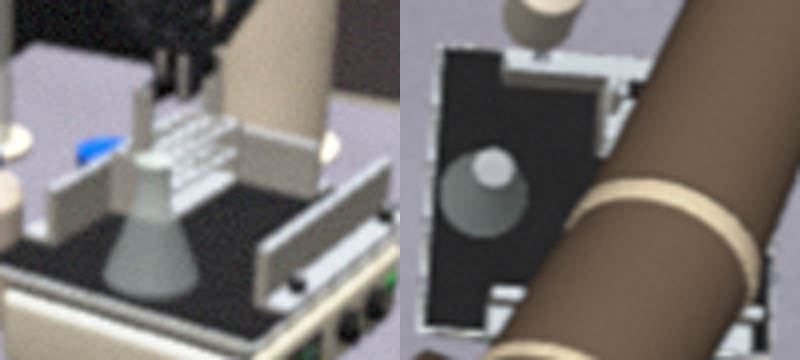

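The side view shows the rack in the corner against both rails at crop (180,160), and the flask is undisturbed. Rail contact was confirmed, because the push forces held when I unloaded the vertical force. I'll check how level it is, and its yaw, from the depth data and the tool orientation.

Run:
```python
from h import *
from plant import robot
S(robot,"now"); st=robot.read_state(); M=R.from_rotvec(st["orientation"]).as_matrix(); print("tool z",M[:,2].round(4),"tool yaw",np.arctan2(M[1,1],M[0,1]).round(4),"want",CYAW)
s=load("side4.npz");P=cloud(s).reshape(-1,3);P=P[np.isfinite(P[:,2])];d=P[:,:2]-CORNER
X,Y,Z=d@EX,d@EY,P[:,2]
m=(X>-.048)&(X<-.004)&(Y>.008)&(Y<.104)&(abs(Z-.15)<.007)
for _ in range(4):
    A=np.c_[X[m],Y[m],np.ones(m.sum())]; k=np.linalg.lstsq(A,Z[m],rcond=None)[0]; r=Z-(np.c_[X,Y,np.ones(len(X))]@k); m&=abs(r)<.004
print("plate plane slope x,y",k[:2].round(3),"z at centre",(k@[-.026,.056,1]).round(4),m.sum(),r[m].std())
# rack end face (+y) and clamp-side
f=(X>-.05)&(X<-.006)&(Y>.10)&(Y<.125)&(Z>.108)&(Z<.14); q=np.polyfit(X[f],Y[f],1) if f.sum()>5 else None; print("end face y",np.median(Y[f]) if f.sum() else None,q,f.sum())
```

```text
now tcp corner [-25.3  56.5 181.5] F [-13.3  12.7   6.3] M [ 3.08  2.55 -0.34] 61.8 26.38
tool z [-0.0199  0.0147 -0.9997] tool yaw -0.1005 want -0.103
plate plane slope x,y [-0.025  0.022] z at centre 0.1524 95 0.0013491295590889597
end face y 0.11026285590456086 [-0.03541054  0.11013152] 43
```

Run:
```python
from h import *
from plant import robot
T=np.load("T.npy")
T[:2]+=-.0012*EX+.0012*EY; T[2]-=.0008
robot.servo_line(T,.01); robot.sleep(.3); S(robot,"eased"); robot.sleep(.7); S(robot,"later")
np.save("T.npy",T)
M=R.from_rotvec(robot.read_state()["orientation"]).as_matrix(); print(M[:,2].round(4))
s=robot.snapshot("side");P=cloud(s).reshape(-1,3);P=P[np.isfinite(P[:,2])];d=P[:,:2]-CORNER
X,Y,Z=d@EX,d@EY,P[:,2]
m=(X>-.048)&(X<-.004)&(Y>.008)&(Y<.104)&(abs(Z-.15)<.007)
for _ in range(4):
    A=np.c_[X[m],Y[m],np.ones(m.sum())]; k=np.linalg.lstsq(A,Z[m],rcond=None)[0]; r=Z-(np.c_[X,Y,np.ones(len(X))]@k); m&=abs(r)<.004
print("slope",k[:2].round(3),"z",(k@[-.026,.056,1]).round(4),m.sum())
```

```text
eased tcp corner [-25.3  56.4 181.4] F [-9.3 10.1  7.5] M [ 2.43  1.97 -0.26] 61.9 27.02
later tcp corner [-25.3  56.4 181.4] F [-9.4 11.5  7.5] M [ 2.46  1.97 -0.18] 61.9 27.73
[-0.0171  0.0124 -0.9998]
slope [-0.024  0.008] z 0.1522 99
```

```bash
python3 -c "
from plant import robot
print(robot.hand_in())"
```

```text
the job is handed in; nothing more can be done
None
```

I handed the job in at about 28 s, with the rack seated in the shaker's corner, still gripped and pressed with about 9 N towards the long rail and 11 N towards the short one; it leans roughly 0.025 rad (limit 0.08), the camera views showed no glassware or bottles disturbed, and no verdict came back.

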